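# Lock the blade box with the T-handled key

## Task

Lock the sloping blade box: take the T-handled key out of its wooden block, press it on the lock in the sloping lid while turning it until its flat bit drops fully into the slot, then turn it clockwise (seen looking onto the lid) as far as the lock goes. Leave the key standing fully home in the lock and let go; leave the thread cone, pin tray and carton where they are.

Things in the scene. Friction and masses are not known exactly. Their poses are not given: they have to be found in the camera images.
- key_bar (a point): Centre of the T-handle of the loose key (108 mm long, up to 0.28 kg), which stands upright in the block, shank on the block's top. The handle is a dark wooden bar 80 mm long (x) x 14 mm thick (y) x 20 mm high (z); z points from the bit up to the handle. Below the bar: a round steel shank 24 mm across and 58 mm long, then the flat bit.
- key_tip (a point): Middle of the bottom end of the key's bit, 98 mm below key_bar along the key's z; same axes. The bit is 30 mm long, 34 mm wide along x (parallel to the handle bar), 9 mm thick along y; its last 5 mm are bevelled down to 31 x 6 mm. The key is the same when turned half round.
- lock_face (a point): Centre of the slot's mouth in the brass lock plug, level with the lid; turns with the plug. z points out of the lid, 30 degrees from vertical, leaning to the box's low front (robot's side); x along the slot. Slot 37 (x) x 12 (y) mm, 33 mm deep, 35 x 10 mm below 25 mm; fully home, the key's shank rests on the plug's face. A bit over 0.1 to 0.2 rad out of line rests on that face.
- lock (a joint): Angle of the plug in rad: how far the slot is turned clockwise (looking onto the lid) from the lid's up-hill line. Starts between -0.7 and -0.2; hard stops at -0.7 and +0.7 (locked). Turns stiffly (0.3 N m) and stays where left; the bit has about 0.1 rad of play either way in the slot. A key let go in the lock sags a little (up to 0.2 rad) in its play, which is fine.
- blade_box: Plywood box fixed to the table, 170 (x) x 200 (y) mm, low front (55 mm) at -x, back 153 mm high. Origin: centre of its underside. Sloping lid, the lock in its middle 104 mm above the table. Round the lock a fixed steel collar stands 8 mm above the lid, 37 mm inside diameter, flaring to 46 mm at its mouth; it guides the bit.
- key_block: Light wooden block fixed to the table, 80 x 80 x 50 mm high, with a 37 x 12 mm slot 34 mm deep in the middle of its top that holds the key's bit; lift the key straight up. Origin: centre of its underside.
- thread_cone: Bystander: grey cone of thread, 64 mm across the foot, 110 mm tall. Origin: centre of its underside.
- pin_tray: Bystander: open blue plastic pin tray 75 x 105 x 28 mm. Origin: centre of its underside.
- carton: Bystander: cardboard carton 90 x 110 x 80 mm. Origin: centre of its underside.
Mind the look-alikes: they are no part of the job. Leave any pink or red look-alike of the key_block alone.

How it is judged:
On the way, in this order (a step that is already met when the one before it is completed fails the run):
1. the key is lifted out of its block (z of key_tip in the frame of key_block above 0.06 m), for 0.1 s.
2. the bit has dropped into the slot of the lock, before the lock is turned home (z of key_tip in the frame of lock_face below -0.025 m and distance between key_tip and lock_face below 0.036 m and angle between the z axis of key_tip and the z axis of lock_face, either way round below 0.2 rad and value of joint lock below 0.45 rad), for 0.1 s.
At the end, for the whole second after the job is handed in: The lock is turned to within 0.12 rad of its locked stop (joint above 0.58), and the key stands at rest in it, its bit at least 23 mm deep in the slot (30 mm is fully home) and its axis within 0.3 rad of the lock's (value of joint lock above 0.58 rad and z of key_tip in the frame of lock_face below -0.023 m and distance between key_tip and lock_face below 0.036 m and angle between the z axis of key_tip and the z axis of lock_face, either way round below 0.3 rad and linear speed of key below 0.02 m/s); the robot touches nothing.
It fails at once if the thread cone, pin tray or carton is shifted more than 25 mm (distance of any of thread_cone, pin_tray, carton from where it was at the start of the episode above 0.025 m).
It also fails if it takes over 54 s, if anything falls off the work surface, if the arm or the gripper's body presses on something with over 40 N, if the wrist force passes 120 N, or if a joint passes its speed limit or range.

## Robot

A 7-joint arm with a two-finger parallel gripper is mounted at the origin on the work surface. World frame = base frame: x ahead of the robot, y to its left, z up, the work surface at z = 0. Lengths are in m, angles in rad, forces in N, time in s.
With the tool pointing down it reaches from about 0.425 to 0.875 m from the base axis. Payload 4.7 kg.
Tool frame: the origin (TCP) lies at the very end of the fingers, on their centre line; the grasp point (between the pads) lies 19 mm behind it; z points along the fingers, y is the line along which they close (so a half turn about z gives the same grasp; the last joint's range is limited). The gripper opens to 87 mm and grips with 3 to 60 N. Pads are 19 mm wide; open, the fingers measure 117 mm over their backs; the gripper's body (75 mm by 190 mm) begins 51 mm behind the grasp point.
Start: joints at [-1.203, 0.321, -0.07, 1.45, 0.023, 1.371, -0.057], TCP at [0.225, 0.61, 0.223] pointing down, gripper open.
Joint ranges: [-2.86, 2.86], [-0.3, 2.09], [-1.38, 1.24], [0.06, 2.45], [-1.56, 4.7], [0.09, 2.05], [-2.69, 2.69]. Speed limits (rad/s): [2.57, 2.57, 3.14, 3.14, 3.14, 3.14, 3.14].

## Interface

Orientations are given as a rotation vector (axis times angle).
In Python, from cell import bot gives the robot as it stands. Calls block until the motion is done:
- bot.move_to(position, orientation): joint-space move of the TCP to a pose.
- bot.move_linear(position, ori=None, feed=0.15, threshold=None): straight line of the TCP; ori=None keeps the orientation; feed is the mean speed in m/s. With threshold (N) it stops when the force on the tool has changed by that much, and returns True; else False.
- bot.set_joints(angles): joint-space move.
- bot.move_gripper(opening, newtons=None): finger opening in m; newtons is the grip in N (None keeps the last); returns when the fingers have stopped.
- bot.wait(seconds).
- bot.solve_ik(position, orientation): joint angles nearest the present ones, or None.
- bot.get_obs(): the state.
- bot.camera(name): name is "scene" or "top"; returns a dict with "color" (384x512x3 uint8, blue, green, red), "K" (3x3 intrinsics, pixels), "rvec" (rotation vector, rad) and "tvec" (3), from world to camera coordinates, as OpenCV has them. Camera axes: x right, y down, z forward; pixel columns grow to the right and rows downward; lengths in m; the calibration is good to about 2 mm. A picture is of the moment at which its call begins. There is no depth.
A pose or a line that the arm cannot do raises bot.MotionError and nothing moves.
- bot.close_job(): hands the job in; it is judged then, once.
The state is a dict: "time": time; "q": joint angles; "dq": joint speeds; "effort": joint torques, N m; "ee_pos": TCP position; "tcp_rot": TCP orientation; "force": force on the tool from outside, world axes, zero at the start; "ft_torque": the same for the moment, N m; "finger_gap": finger opening in m; "finger_force": force on a finger pad.
Only numpy, scipy, OpenCV 4.12 (cv2) and the standard library are available. Lean on these libraries where they do the work, as an engineer would, in place of code of your own. Each camera call takes 0.05 s, during which the arm holds its last target. There are 200 camera calls.

## Working session

There is one attempt and no reset: what is moved stays moved. The work goes in short steps, each a Python script; the robot and the scene stay as the last script left them, time stands still between calls to the robot, and variables do not carry over. Pictures are saved under pics/ and viewed, at most 10 in all, crops included, and the job is handed in when it is done.

```bash
ls; mkdir -p pics; python3 - <<'E'
from cell import bot
import cv2
for n in("scene","top"):
    c=bot.camera(n);cv2.imwrite(f"pics/{n}0.png",c["color"]);print(n,c["K"].round(1).tolist(),c["rvec"].round(4),c["tvec"].round(4))
o=bot.get_obs();print(o["time"],o["ee_pos"],o["tcp_rot"],o["force"])
E
```

```text
pics
scene [[418.8, 0.0, 252.9], [0.0, 418.8, 189.2], [0.0, 0.0, 1.0]] [ 1.593   2.0213 -0.7535] [ 0.1256 -0.3726  1.6011]
top [[357.8, 0.0, 257.4], [0.0, 357.8, 193.9], [0.0, 0.0, 1.0]] [ 2.1915 -2.1934  0.0686] [0.0269 0.5988 1.0414]
0.1 [0.22510148 0.60925533 0.22157389] [-5.52807304e-01 -3.09235917e+00  2.67843580e-03] [ 0.53456358 -0.24963145 -0.4649277 ]
```

View pics/scene0.png

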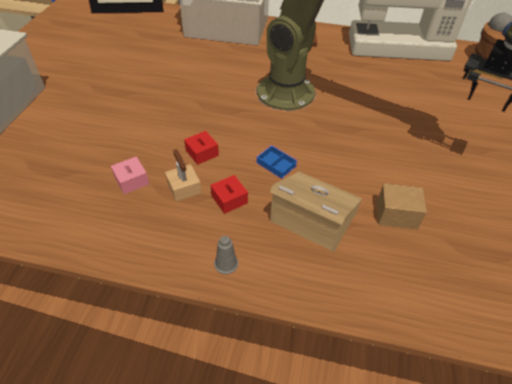

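View pics/top0.png

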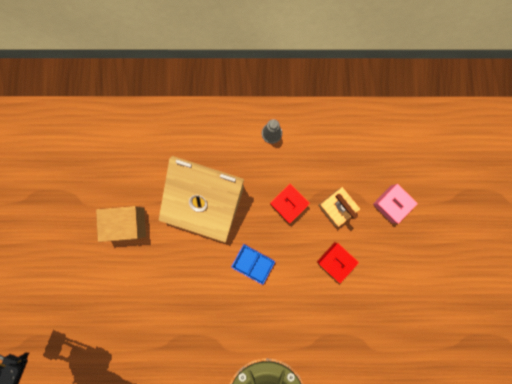

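Scene view: wooden block with the key at (183,182), red blocks at (202,147) and (229,194), pink at (130,174), and the box lock at about (320,190). Top view: key in wooden block at (341,208), lock at (199,203), red at (290,204) and (338,263), pink at (397,204), cone (273,131), tray (254,264), carton (118,224). The only candidate is the natural-wood block holding the key, so I'll check that in a close crop.

```bash
python3 - <<'E'
import cv2,numpy as np
t=cv2.imread("pics/top0.png");s=cv2.imread("pics/scene0.png")
def cr(i,x,y,w,h,f):return cv2.resize(i[y:y+h,x:x+w],None,fx=f,fy=f,interpolation=cv2.INTER_CUBIC)
a=cr(t,315,180,50,50,6);b=cr(s,160,145,50,60,6)[:300];c=cr(t,150,150,100,100,3);d=cr(s,265,170,100,75,3)
m=np.zeros((600,600,3),np.uint8)
m[:300,:300]=a;m[:300,300:]=b;m[300:,:300]=c;m[300:525,300:]=d
cv2.imwrite("pics/crop1.png",m)
E
```

```text
(no output)
```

View pics/crop1.png

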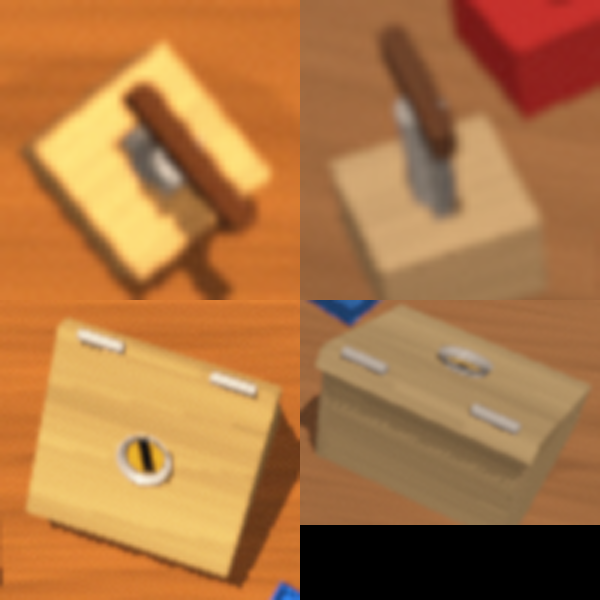

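The crop confirms the choice: wooden block with steel shank and dark bar. In the top view the bar ends are at crop (140,92) and (238,215). The lock slot is at crop (147,456), running (140,438) to (153,473).

```bash
cat > h.py <<'E'
from cell import bot
import numpy as np, cv2
from scipy.spatial.transform import Rotation as R
from scipy.optimize import least_squares
CAM={n:bot.camera(n) for n in ("top","scene")}
def proj(n,P):
    c=CAM[n];return cv2.projectPoints(np.atleast_2d(P).astype(float),c["rvec"],c["tvec"],c["K"],None)[0][:,0]
def back(n,uv,z):
    c=CAM[n];M=cv2.Rodrigues(c["rvec"])[0];d=M.T@np.linalg.inv(c["K"])@[*uv,1];o=-M.T@np.ravel(c["tvec"]);return o+d*(z-o[2])/d[2]
E
python3 - <<'E'
from h import *
ck=lambda p:np.array(p)/6+[314.6,179.6]
e=[back("top",ck(p),.125) for p in((140,92),(238,215))]
print("bar ends",e,"len",np.linalg.norm(e[0]-e[1]),"mid",(e[0]+e[1])/2)
d=e[1]-e[0];print("bar yaw",np.arctan2(d[1],d[0]))
bc=[back("top",ck(p),.05) for p in((163,42),(272,172),(143,280),(35,150))]
print("block",np.mean(bc,0),[np.linalg.norm(bc[i]-bc[i-1]).round(3) for i in range(4)],[np.arctan2(*(bc[i]-bc[i-1])[[1,0]]).round(2) for i in range(4)])
cb=lambda p:(np.array(p)-[0,300])/3+[149.7,149.7]
cs=lambda p:(np.array(p)-[300,300])/3+[264.7,169.7]
L=np.array([[.085,.1,.153],[.085,-.1,.153],[-.085,-.1,.055],[-.085,.1,.055]])
obs=np.array([cb(p) for p in((62,320),(280,388),(228,577),(28,512))])
def W(v,P):return R.from_euler('z',v[2]).apply(P)+[v[0],v[1],0]
r=least_squares(lambda v:(proj("top",W(v,L))-obs).ravel(),[.55,.15,-.2]);print("box",r.x,r.fun.round(1))
# scene check
print("scene lid",(proj("scene",W(r.x,L))-[264.7,169.7])*3+[300,300])
print("scene lock pred",(proj("scene",W(r.x,[[0,0,.104]]))-[264.7,169.7])*3+[300,300], "top",(proj("top",W(r.x,[[0,0,.104]]))-149.7)*3+[0,300])
# slot ends -> lid plane
def onlid(uv):
    n=R.from_euler('z',r.x[2]).apply([-.5,0,np.sqrt(3)/2]);p0=np.array([r.x[0],r.x[1],.104])
    a=back("top",uv,.2);b=back("top",uv,0);return a+(b-a)*(n@(p0-a))/(n@(b-a))
for p in((147,456),(140,438),(153,473)):
    q=R.from_euler('z',-r.x[2]).apply(onlid(cb(p))-[r.x[0],r.x[1],.104]);print("in lid (uphill,left)",q[0]/np.cos(np.pi/6),q[1])
print("scene key pred bar",(proj("scene",np.array(e))-[159.6,144.6])*6+[300,0])
E
```

```text
bar ends [array([ 0.58941752, -0.187603  ,  0.125     ]), array([ 0.53491376, -0.23017658,  0.125     ])] len 0.06916045840470547 mid [ 0.56216564 -0.20888979  0.125     ]
bar yaw -2.4784749972067073
block [ 0.5607389  -0.21059674  0.05      ] [np.float64(0.081), np.float64(0.081), np.float64(0.081), np.float64(0.08)] [np.float64(-0.88), np.float64(-2.45), np.float64(2.26), np.float64(0.69)]
box [ 0.5750217   0.18475793 -0.30705352] [-0.7  0.8  0.1  1.3  0.5 -1.3  0.1 -1. ]
scene lid [[539.94941899 444.48299086]
 [321.30044544 347.29836925]
 [399.470751   305.51924507]
 [590.59698153 386.20072595]]
scene lock pred [[462.29539026 367.66638332]] top [[148.4393208  453.21903872]]
in lid (uphill,left) -0.003240215067060229 0.000726706766851834
in lid (uphill,left) 0.012469133041043067 0.01046740769348149
in lid (uphill,left) -0.01848139526213631 -0.008054882652512826
scene key pred bar [[447.460134   130.32456983]
 [400.41576041  35.55636895]]
```

```bash
cat >> h.py <<'E'
B=np.array([.575,.1848]); BY=-.307; KEY=np.array([.5615,-.2095]); KY=.68
u0=np.array([np.cos(BY),np.sin(BY),0]); U=u0*np.cos(np.pi/6)+[0,0,.5]; N=-.5*u0+[0,0,np.cos(np.pi/6)]; Lf=np.cross(N,U)
LOCK=np.array([*B,.104])-.0015*U
FL=RotF=R.from_euler('x',np.pi)
def keyR(th,s=0):   # key pose in lock at angle th (clockwise), s half turn
    th=th+s*np.pi; x=np.cos(th)*U-np.sin(th)*Lf; return R.from_matrix(np.c_[x,np.cross(N,x),N])
def tool(th,s,h,off=(0,0),lock=None):     # TCP pose with key tip h above lock face
    l=LOCK if lock is None else lock
    return l+N*(h+.090)+off[0]*U+off[1]*Lf,(keyR(th,s)*FL).as_rotvec()
def pick(z,s): return np.array([*KEY,z]),(R.from_euler('z',KY+s*np.pi)*FL).as_rotvec()
E
python3 - <<'E'
from h import *
f=lambda q:None if q is None else np.round(q,2)
for s in(0,1):
    print("pick",s,f(bot.solve_ik(*pick(.11,s))),f(bot.solve_ik(*pick(.32,s))))
    for th in(-.8,-.54,0,.5,.95): print(s,th,f(bot.solve_ik(*tool(th,s,.06))),f(bot.solve_ik(*tool(th,s,-.03))))
E
```

```text
pick 0 [-0.43  0.41  0.91  1.75 -0.35  1.16 -0.3 ] [ 0.17  0.18  0.17  1.43 -0.03  1.53 -0.55]
0 -0.8 [-0.77 -0.15  0.02  2.04  0.53  1.04 -2.05] [-0.71 -0.02  0.05  2.08  0.58  0.85 -2.07]
0 -0.54 [-0.71 -0.15 -0.03  2.03  0.52  1.04 -2.3 ] [-0.65 -0.01 -0.01  2.08  0.58  0.85 -2.33]
0 0 [ 0.49 -0.25 -1.06  2.01  0.23  0.94 -2.58] None
0 0.5 None None
0 0.95 [-0.75 -0.15  0.01  2.04  0.53  1.04  2.49] [-0.67 -0.01  0.01  2.08  0.58  0.85  2.46]
pick 1 [ 1.1   0.48 -1.    1.69  0.43  1.21  2.25] [ 1.2   0.39 -1.18  1.4   0.36  1.59  2.31]
1 -0.8 [-0.88 -0.15  0.12  2.04  0.55  1.05  1.08] [-0.81 -0.02  0.16  2.08  0.58  0.85  1.07]
1 -0.54 [-0.9  -0.16  0.14  2.04  0.55  1.05  0.82] [-0.83 -0.02  0.17  2.08  0.58  0.85  0.81]
1 0 [-0.95 -0.16  0.19  2.04  0.56  1.06  0.27] [-0.88 -0.02  0.22  2.09  0.59  0.85  0.27]
1 0.5 [-0.97 -0.16  0.2   2.04  0.57  1.06 -0.23] [-0.89 -0.02  0.24  2.09  0.59  0.85 -0.23]
1 0.95 [-0.94 -0.16  0.18  2.04  0.56  1.06 -0.68] [-0.88 -0.02  0.22  2.09  0.59  0.85 -0.68]
```

```bash
python3 - <<'E'
from h import *
bot.move_gripper(.06)
bot.move_to(*pick(.24,0))
t=bot.move_linear(pick(.110,0)[0],feed=.15,threshold=12);o=bot.get_obs();print(t,o["ee_pos"],o["force"])
bot.move_gripper(0,50);o=bot.get_obs();print(o["finger_gap"],o["finger_force"])
t=bot.move_linear(pick(.27,0)[0],feed=.12);o=bot.get_obs();print(t,o["ee_pos"],o["force"],o["finger_gap"],o["time"])
bot.move_to(*tool(-.54,1,.05));o=bot.get_obs();print(o["ee_pos"],o["q"].round(2) if hasattr(o["q"],"round") else o["q"],o["finger_gap"],o["time"])
m=np.zeros((600,800,3),np.uint8)
for i,(n,x,y,w,h,) in enumerate([("top",150,150,100,100),("scene",265,115,100,100)]):
    m[:400,400*i:400*i+400]=cv2.resize(bot.camera(n)["color"][y:y+h,x:x+w],(400,400),interpolation=cv2.INTER_CUBIC)
cv2.imwrite("pics/held.png",m)
for n,x,y,dx in(("top",150,150,0),("scene",265,115,400)):
    for h in(.05,.0,.138): print(n,h,(proj(n,LOCK+N*h)-[x,y])*4+[dx,0])
E
```

```text
False [ 0.56229251 -0.20975625  0.11106816] [0.00912488 0.63242427 0.57803954]
0.013462822902206455 49.935176968574524
False [ 0.56106648 -0.20932262  0.26897252] [-0.51756285  0.38671337 -1.54135584] 0.01368937597230017 7.6083
[0.5076243  0.20522015 0.22457243] [-0.36 -0.13 -0.34  2.03  0.48  0.99  0.88] 0.013564097838904918 9.175
top 0.05 [[173.55871788 239.14770016]]
top 0.0 [[196.23886666 204.99122194]]
top 0.138 [[127.84368301 307.9948937 ]]
scene 0.05 [[640.68711318 241.05262975]]
scene 0.0 [[615.9203057  308.50908631]]
scene 0.138 [[686.27225488 116.8940303 ]]
```

View pics/held.png

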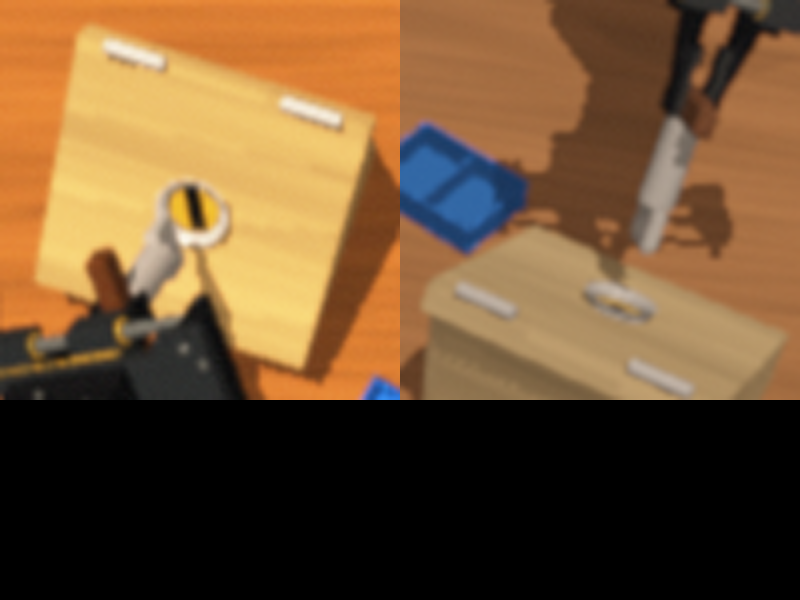

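The held view shows the key in the fingers with its bit end at about (648,250) in the scene panel and (165,220) in the top panel. The collar is centred at (619,302) and (194,214). I'll compare projected bit outlines before going on.

```bash
python3 - <<'E'
from h import *
o=bot.get_obs();T=R.from_rotvec(o["tcp_rot"]);p=np.array(o["ee_pos"])
im=cv2.imread("pics/held.png")
im=cv2.resize(im[:400],None,fx=2,fy=2,interpolation=cv2.INTER_CUBIC);out=[]
pts=np.array([[x,y,z] for z in(.090,.085,.060) for x,y in((.0155,.003),(.0155,-.003),(-.0155,-.003),(-.0155,.003))])
pts[4:,0]*=.017/.0155;pts[4:,1]*=1.5
ring=[[.0185*np.cos(a),.0185*np.sin(a)] for a in np.linspace(0,6.28,24)]
for n,x,y,dx in(("top",150,150,0),("scene",265,115,800)):
    f=lambda P:((proj(n,P)-[x,y])*8+[dx+4,4]).round().astype(int)
    P=f(p+T.apply(pts))
    for k,c in((0,(0,255,0)),(4,(255,0,255)),(8,(255,0,0))):cv2.polylines(im,[P[k:k+4].reshape(-1,1,2)],True,c,1)
    for h,r,c in((0,1,(0,255,0)),(.008,1.243,(255,0,255))):
        cv2.polylines(im,[f([LOCK+N*h+r*(a*U+b*Lf) for a,b in ring]).reshape(-1,1,2)],True,c,1)
cv2.imwrite("pics/ov.png",np.hstack([im[250:650,150:550],im[300:700,1100:1500]]))
E
```

```text
(no output)
```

View pics/ov.png

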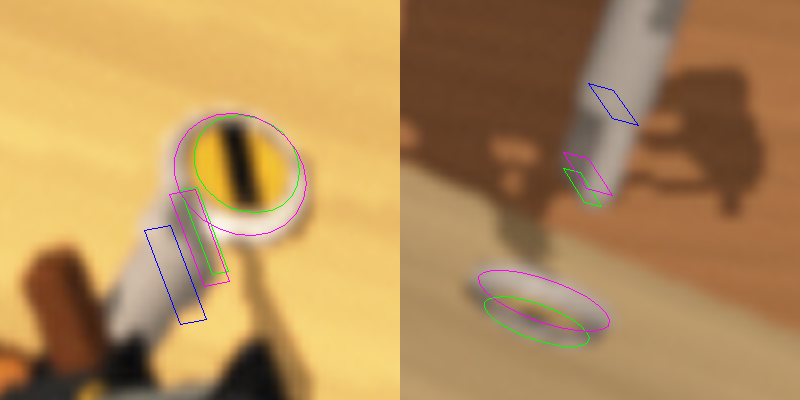

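Collar prediction agrees to about 1 mm. The bit lies about 0.1 rad counter-clockwise of the slot, so I'll use θ≈-0.45 and descend until contact.

```bash
cat >> h.py <<'E'
def st(msg=""):
    o=bot.get_obs();d=np.array(o["ee_pos"])-LOCK;f=np.array(o["force"]);t=np.array(o["ft_torque"])
    kx=(R.from_rotvec(o["tcp_rot"])).apply([-1,0,0]);th=-np.arctan2(kx@Lf,kx@U)
    print(msg,"h %.4f u %.4f l %.4f th %.3f | fN %.1f fU %.1f fL %.1f tN %.2f gap %.4f t %.2f"%(d@N-.09,d@U,d@Lf,th,f@N,f@U,f@Lf,t@N,o["finger_gap"],o["time"]),flush=True)
    return d@N-.09,th
E
python3 - <<'E'
from h import *
off=(-.0005,-.001)
bot.move_linear(*tool(-.45,1,.02,off),feed=.08);st("above")
print(bot.move_linear(*tool(-.45,1,-.03,off),feed=.03,threshold=10));st("contact")
E
```

```text
above h 0.0201 u -0.0005 l -0.0009 th -0.451 | fN -0.6 fU -0.6 fL 0.1 tN 0.00 gap 0.0137 t 10.00
True
contact h -0.0285 u -0.0015 l -0.0010 th -0.450 | fN 5.0 fU -2.0 fL -1.1 tN 0.02 gap 0.0141 t 11.51
```

Dropped straight in (about 29 mm). Now turn.

```bash
python3 - <<'E'
from h import *
off=(-.001,-.001)
bot.wait(.2)
for th in np.arange(-.3,.91,.15):
    bot.move_linear(*tool(th,1,-.0295,off),feed=.03);st(f"{th:.2f}")
m=np.zeros((300,600,3),np.uint8)
for i,(n,x,y) in enumerate([("top",160,165),("scene",285,140)]):
    m[:,300*i:300*i+300]=cv2.resize(bot.camera(n)["color"][y:y+75,x:x+75],(300,300),interpolation=cv2.INTER_CUBIC)
cv2.imwrite("pics/turned.png",m)
E
```

```text
-0.30 h -0.0286 u -0.0014 l -0.0003 th -0.300 | fN 8.5 fU -3.6 fL -1.0 tN -0.01 gap 0.0136 t 12.11
-0.15 h -0.0286 u -0.0015 l -0.0003 th -0.150 | fN 9.9 fU -4.9 fL -1.3 tN 0.05 gap 0.0132 t 12.41
0.00 h -0.0286 u -0.0015 l -0.0001 th -0.001 | fN 8.5 fU -4.9 fL -0.4 tN 0.07 gap 0.0137 t 12.71
0.15 h -0.0286 u -0.0016 l 0.0000 th 0.149 | fN 8.3 fU -4.0 fL -1.2 tN 0.06 gap 0.0134 t 13.01
0.30 h -0.0286 u -0.0016 l 0.0001 th 0.299 | fN 8.7 fU -4.4 fL -0.6 tN 0.10 gap 0.0135 t 13.31
0.45 h -0.0286 u -0.0017 l 0.0002 th 0.449 | fN 7.9 fU -4.6 fL -0.2 tN 0.13 gap 0.0136 t 13.61
0.60 h -0.0286 u -0.0017 l 0.0003 th 0.599 | fN 8.4 fU -4.0 fL -0.7 tN 0.04 gap 0.0138 t 13.91
0.75 h -0.0286 u -0.0017 l 0.0005 th 0.749 | fN 7.5 fU -4.5 fL -0.3 tN 0.06 gap 0.0134 t 14.21
0.90 h -0.0285 u -0.0012 l 0.0006 th 0.896 | fN 7.5 fU -2.9 fL -0.1 tN 1.09 gap 0.0140 t 14.51
```

View pics/turned.png

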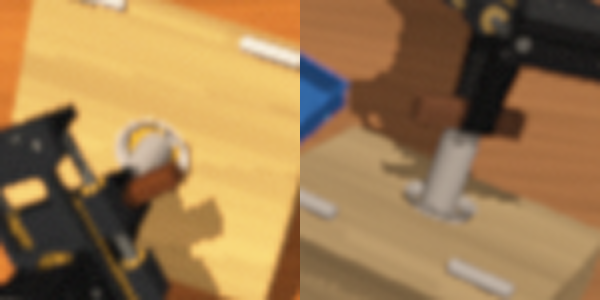

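The shank is seated in the collar (visible length about 50 to 57 mm), and torque rose to 1.1 N·m at 0.9, where the stop plus the play should be. Relax, release and retreat.

```bash
python3 - <<'E'
from h import *
off=(-.001,0)
bot.move_linear(*tool(.83,1,-.0288,off),feed=.03);st("relax")
bot.move_gripper(.06);st("open")
bot.move_linear(*tool(.83,1,.07,off),feed=.1)
q=bot.get_obs()["ee_pos"];bot.move_linear(np.array(q)+[-.08,.0,.1],feed=.2);bot.wait(.3);st("away")
m=np.zeros((400,800,3),np.uint8)
for i,(n,x,y) in enumerate([("top",170,170),("scene",295,150)]):
    m[:,400*i:400*i+400]=cv2.resize(bot.camera(n)["color"][y:y+60,x:x+60],(400,400),interpolation=cv2.INTER_CUBIC)
cv2.imwrite("pics/done.png",m)
for n,x,y,dx in(("top",170,170,0),("scene",295,150,400)):
    for th in(.5,.7,.8):
        k=keyR(th).as_matrix();print(n,th,((proj(n,[LOCK+N*.068+s*.04*k[:,0] for s in(1,-1)])-[x,y])*400/60+[dx,0]).round().tolist())
E
```

```text
relax h -0.0285 u -0.0013 l 0.0006 th 0.831 | fN 5.7 fU -4.1 fL -0.0 tN 0.35 gap 0.0135 t 14.96
open h -0.0288 u -0.0010 l 0.0000 th 0.830 | fN 0.4 fU 0.2 fL 1.3 tN 0.04 gap 0.0598 t 15.97Traceback (most recent call last):
  File "<stdin>", line 6, in <module>
cell.MotionError: the arm cannot follow that straight line within its joint ranges
```

```bash
python3 - <<'E'
from h import *
st()
q=np.array(bot.get_obs()["q"]);q[0]+=.45;bot.set_joints(q);bot.wait(.3);st("away")
m=np.zeros((400,800,3),np.uint8)
for i,(n,x,y) in enumerate([("top",170,170),("scene",295,150)]):
    m[:,400*i:400*i+400]=cv2.resize(bot.camera(n)["color"][y:y+60,x:x+60],(400,400),interpolation=cv2.INTER_CUBIC)
cv2.imwrite("pics/done.png",m)
for n,x,y,dx in(("top",170,170,0),("scene",295,150,400)):
    for th in(.5,.7,.8):
        k=keyR(th).as_matrix();print(n,th,((proj(n,[LOCK+N*.068+s*.04*k[:,0] for s in(1,-1)])-[x,y])*400/60+[dx,0]).round().tolist())
E
```

```text
h 0.0692 u -0.0014 l -0.0005 th 0.830 | fN 0.1 fU 0.2 fL -0.1 tN 0.07 gap 0.0599 t 17.22
away h 0.0138 u 0.0947 l -0.2125 th 1.208 | fN -0.2 fU -0.5 fL -0.7 tN -0.07 gap 0.0599 t 18.46
top 0.5 [[207.0, 225.0], [78.0, 347.0]]
top 0.7 [[221.0, 240.0], [64.0, 333.0]]
top 0.8 [[227.0, 249.0], [58.0, 324.0]]
scene 0.5 [[545.0, 124.0], [684.0, 130.0]]
scene 0.7 [[533.0, 116.0], [697.0, 138.0]]
scene 0.8 [[529.0, 112.0], [702.0, 142.0]]
```

View pics/done.png

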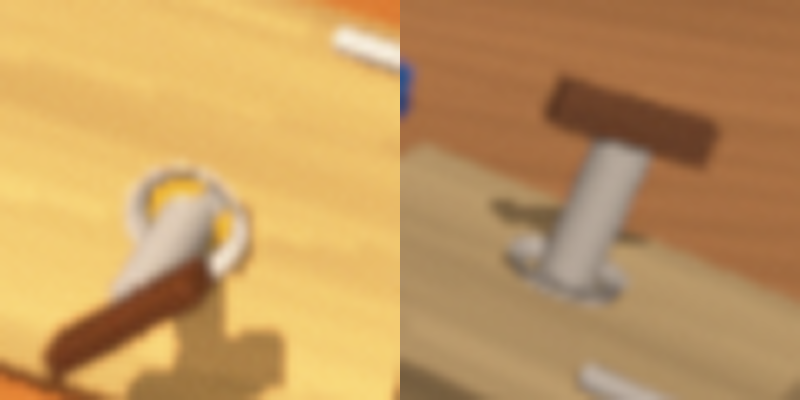

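Bar ends are at about (195,272) and (58,358) in the top panel; in the scene panel the bar's centre is about (632,120). I'll triangulate the bar centre to tell sag from lift.

```bash
python3 - <<'E'
from h import *
obs={"top":np.array([126,312])*60/400+[169.6,169.6],"scene":np.array([232,120])*60/400+[294.6,149.6]}
r=least_squares(lambda P:np.r_[proj("top",P)[0]-obs["top"],proj("scene",P)[0]-obs["scene"]],LOCK+N*.068)
d=r.x-LOCK;print("U %.4f L %.4f N %.4f"%(d@U,d@Lf,d@N),r.fun.round(2))
E
```

```text
U -0.0090 L 0.0030 N 0.0718 [ 0.49 -0.06  0.52 -0.02]
```

```bash
python3 -c "
from cell import bot
print(bot.close_job())"
```

```text
the job is handed in; nothing more can be done
None
```

The job is handed in. The key's bit is about 29 mm deep in the slot by the arm's position. I turned it clockwise until the torque jumped at the stop, let go and moved the arm clear. The last pictures show the key standing in the lock, sagging about 0.12 rad. No result came back from the judging.

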